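# Shut down the soldering station

### The arm

A 6-joint arm with a two-finger parallel gripper is mounted at the origin on the work surface. World frame = base frame: x ahead of the robot, y to its left, z up, the work surface at z = 0. Lengths are in mm, angles in rad, forces in N, time in s.
With the tool pointing down it reaches from about 350 to 800 mm from the base axis. Payload 7.3 kg.
Tool frame: the origin (TCP) lies at the very end of the fingers, on their centre line; the grasp point (between the pads) lies 19 mm behind it; z points along the fingers, y is the line along which they close (so a half turn about z gives the same grasp; the last joint's range is limited). The gripper opens to 85 mm and grips with 20 to 120 N. Pads are 22 mm wide; open, the fingers measure 114 mm over their backs; the gripper's body (76 mm by 85 mm) begins 54 mm behind the grasp point. The pads swing forward as they close: fully open they stand 13 mm farther back than shut.
Start: joints at [-1.263, 0.342, 1.524, -0, 1.275, -0.146], TCP at [230.176, -471.872, 231.322] pointing down, gripper open.
Joint ranges: [-2.53, 2.53], [-0.77, 2.02], [0.04, 2.7], [-1, 4.14], [0.28, 2.66], [-3.11, 3.11]. Speed limits (rad/s): [2.57, 2.57, 3.14, 3.14, 3.14, 3.14].

### API

Orientations are given as a unit quaternion [w, x, y, z].
In Python, from plant import movep, move_l, move_j, set_gripper, dwell, solve_ik, camera, camera_info, PlanningError, hand_in, current_time, current_joint_positions, current_qd, current_effort, current_eef_pos, current_tool_rot, current_ft_force, current_ft_torque, current_opening, current_grasp_force gives the robot as it stands. The module is installed in compiled form; this text tells all that it offers. Calls block until the motion is done:
- movep(position, orientation): joint-space move of the TCP to a pose.
- move_l(position, frame=None, feed=150, threshold=None): straight line of the TCP; frame=None keeps the orientation; feed is the mean speed in mm/s. With threshold (N) it stops when the force on the tool has changed by that much, and returns True; else False.
- move_j(angles): joint-space move.
- set_gripper(opening, grasp_force=None): opening from 0.0 (shut) to 1.0 (fully open); grasp_force is the grip in N (None keeps the last); returns when the fingers have stopped.
- dwell(seconds).
- solve_ik(position, orientation): joint angles nearest the present ones, or None.
- camera(name): name is "scene" or "top" or "wrist"; returns the picture (400x640x3 uint8, red, green, blue); there is no depth.
- camera_info(name): a dict with "fx", "fy", "cx", "cy" (pixels), "position" and "orientation" of the camera in the world; the wrist camera has in their place "hand_eye" (4x4, takes a point from camera to tool coordinates, whose origin is the TCP and whose axes are the flange's). Camera axes: x right, y down, z forward; pixel columns grow to the right and rows downward; lengths in mm; the calibration is good to about 2 mm. A picture is of the moment at which its call begins: read the wrist's pose just before it. camera_info takes no time and is no camera call.
A pose or a line that the arm cannot do raises PlanningError and nothing moves.
- hand_in(): hands the job in; it is judged then, once.
Readings, each from a call of its own:
- current_time(): time.
- current_joint_positions(): joint angles.
- current_qd(): joint speeds.
- current_effort(): joint torques, N m.
- current_eef_pos(): TCP position.
- current_tool_rot(): TCP orientation.
- current_ft_force(): force on the tool from outside, world axes, zero at the start.
- current_ft_torque(): the same for the moment, N m.
- current_opening(): opening from 0.0 (shut) to 1.0 (fully open).
- current_grasp_force(): force on a finger pad.
Only numpy, scipy, OpenCV 4.12 (cv2) and the standard library are available. Lean on these libraries where they do the work, as an engineer would, in place of code of your own. Each camera call takes 0.05 s, during which the arm holds its last target. There are 200 camera calls.

### The job

Shut down the jeweller's soldering station: with closed fingertips push the blue oxygen lever round until it is fully shut, square across its pipe, and only then push the yellow gas lever fully shut in the same way. Push the levers lightly, without gripping or forcing them; leave the green air lever as it stands, and neither lift nor shift anything else on the bench.

Things in the scene. Friction and masses are not known exactly. Their poses are not given: they have to be found in the camera images.
- manifold: Aluminium bench plate, 270 x 420 mm, 8 mm thick, screwed to the bench. Origin under its centre, on the bench top; its x axis runs along the pipes, away from the worker. The three valves stand on it side by side in any order, 125 mm apart.
- oxygen_valve: Oxygen line, fixed on the plate; its ball valve has the blue lever. Origin on the stem's vertical axis, on the plate's top (8 mm above the bench); x along the copper pipe away from the worker, y left, z up. Pipe axis 50 mm, stem top 90 mm above the origin. A round gauge, 47 mm across, top at 97 mm, lies on the pipe 68 mm beyond the stem (+x).
- oxygen_lever (a joint): Opening angle of the blue lever, rad: 0 = fully shut, at its rigid stop, square across the pipe, pointing along the valve's +y (left); 1.571 = fully open, along the pipe, pointing along -x to the worker. It shuts clockwise seen from above. Friction 0.3 N m (4 N at 75 mm from the stem), no spring: it stays where it is left.
- oxygen_tip (a point): Centre of the outer end of the blue lever, 102 mm from the stem axis, 92.5 mm above the valve's origin (about 100 mm above the bench). The blue plastic sleeve to push on reaches from 42 to 102 mm from the stem, is 15 mm wide and 12 mm high, centred at the height of this point.
- gas_valve: Fuel gas line, fixed on the plate; its ball valve has the yellow lever. Origin on the stem's vertical axis, on the plate's top (8 mm above the bench); x along the copper pipe away from the worker, y left, z up. Pipe axis 50 mm, stem top 90 mm above the origin. A round gauge, 47 mm across, top at 97 mm, lies on the pipe 68 mm beyond the stem (+x).
- gas_lever (a joint): Opening angle of the yellow lever, rad: 0 = fully shut, at its rigid stop, square across the pipe, pointing along the valve's +y (left); 1.571 = fully open, along the pipe, pointing along -x to the worker. It shuts clockwise seen from above. Friction 0.3 N m (4 N at 75 mm from the stem), no spring: it stays where it is left.
- gas_tip (a point): Centre of the outer end of the yellow lever, 102 mm from the stem axis, 92.5 mm above the valve's origin (about 100 mm above the bench). The yellow plastic sleeve to push on reaches from 42 to 102 mm from the stem, is 15 mm wide and 12 mm high, centred at the height of this point.
- air_valve: Compressed air line, fixed on the plate; its ball valve has the green lever. Origin on the stem's vertical axis, on the plate's top (8 mm above the bench); x along the copper pipe away from the worker, y left, z up. Pipe axis 50 mm, stem top 90 mm above the origin. A round gauge, 47 mm across, top at 97 mm, lies on the pipe 68 mm beyond the stem (+x).
- air_lever (a joint): Opening angle of the green lever, rad: 0 = fully shut, at its rigid stop, square across the pipe, pointing along the valve's +y (left); 1.571 = fully open, along the pipe, pointing along -x to the worker. It shuts clockwise seen from above. Friction 0.3 N m (4 N at 75 mm from the stem), no spring: it stays where it is left.
- air_tip (a point): Centre of the outer end of the green lever, 102 mm from the stem axis, 92.5 mm above the valve's origin (about 100 mm above the bench). The green plastic sleeve to push on reaches from 42 to 102 mm from the stem, is 15 mm wide and 12 mm high, centred at the height of this point.
- flux_jar: Small white-capped jar, 42 mm across, 50 mm high, standing loose on the plate between two lines. Origin at the centre of its underside.
- tin: Round brass tin, 55 mm across, 24 mm high, loose on the plate between two lines. Origin at the centre of its underside.
- charcoal: Dark soldering block, 70 x 120 mm, 30 mm high, loose on the bench in front of the plate. Origin at the centre of its underside.
- mug: White mug, 76 mm across, 88 mm high, loose on the bench left of the plate. Origin at the centre of its underside.
- dapping: Steel doming block, 50 mm cube with round hollows, loose on the bench to the right of the plate. Origin at the centre of its underside.
- hammer: Hammer with wooden handle, 240 mm long, lying loose on the bench to the left. Origin under its middle.
- canister: Black and red gas canister, 68 mm across, 170 mm high, standing loose on the bench to the right. Origin at the centre of its underside.

How it is judged:
By the outcome, as a careful person would: the job done as asked, in the order asked, and still so for the second after the job is handed in, with the robot touching nothing.
It also fails if it takes over 54 s, if anything falls off the work surface, if the arm or the gripper's body presses on something with over 40 N, if the wrist force passes 120 N, or if a joint passes its speed limit or range.

## Working session

There is one attempt and no reset: what is moved stays moved. The work goes in short steps, each a Python script; the robot and the scene stay as the last script left them, time stands still between calls to the robot, and variables do not carry over. Pictures are saved under pics/ and viewed, at most 10 in all, crops included, and the job is handed in when it is done.

```bash
mkdir -p pics; python3 - <<'E'
from plant import *
import cv2
for n in("top","scene"):
    cv2.imwrite(f"pics/{n}0.png",camera(n)[:,:,::-1]); print(n,camera_info(n))
print(current_time(),current_tool_rot())
E
```

```text
top {'fx': 520.2820470005747, 'fy': 520.2820470005747, 'cx': 316.9538706639965, 'cy': 189.20172732127082, 'position': array([ 325.66040889,   48.13851931, 1708.06268596]), 'orientation': array([-0.03781978,  0.71615857, -0.69564716,  0.04197132])}
scene {'fx': 361.11485003830654, 'fy': 361.11485003830654, 'cx': 324.4257413639831, 'cy': 198.87816438487184, 'position': array([1050.19034827, -381.03102051,  892.99139231]), 'orientation': array([-0.30438821,  0.83925195,  0.42456546, -0.15082492])}
0.1 [-7.01328909e-04  9.74374214e-01  2.24931982e-01 -5.81794027e-05]
```

View pics/top0.png

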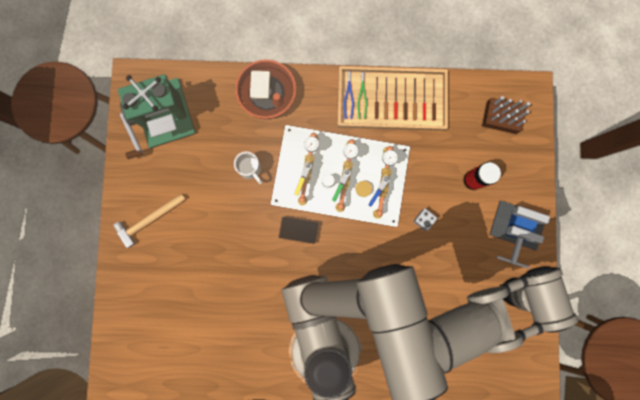

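View pics/scene0.png

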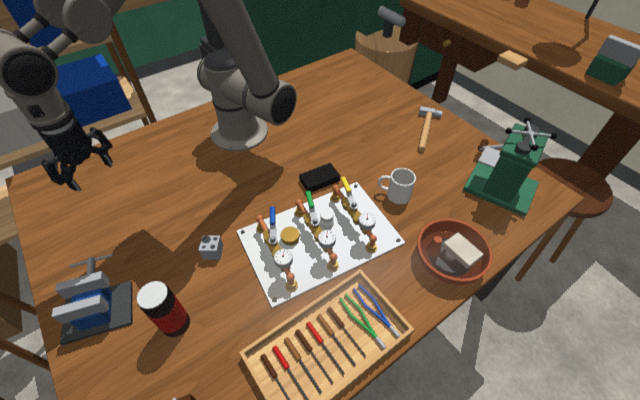

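The top picture shows the plate at about (272–410, 125–225): yellow valve on the left (302,185), green in the middle (339,192), blue on the right (376,197). The jar is at (328,180), the tin at (364,188) and the charcoal block at (299,229). I'll segment next to get metric positions.

```bash
cat > h.py <<'E'
from plant import *
import numpy as np, cv2
from scipy.spatial.transform import Rotation as R
def ray(px,z,info=None,pos=None,rot=None):
    info=info or camera_info("top")
    q=info["orientation"]; M=R.from_quat([*q[1:],q[0]]).as_matrix()
    px=np.atleast_2d(np.array(px,float))
    d=np.c_[(px[:,0]-info["cx"])/info["fx"],(px[:,1]-info["cy"])/info["fy"],np.ones(len(px))]@M.T
    p=info["position"]; return p+d*((z-p[2])/d[:,2])[:,None]
def proj(P,info):
    q=info["orientation"]; M=R.from_quat([*q[1:],q[0]]).as_matrix()
    c=(np.atleast_2d(P)-info["position"])@M
    return c[:,:2]/c[:,2:]*[info["fx"],info["fy"]]+[info["cx"],info["cy"]]
RNG={'blue':((100,120,60),(125,255,255)),'green':((50,100,40),(85,255,255)),'yellow':((22,140,110),(32,255,255))}
E
python3 - <<'E'
from h import *
im=cv2.imread("pics/top0.png"); hsv=cv2.cvtColor(im,cv2.COLOR_BGR2HSV)
m=((hsv[:,:,1]<45)&(hsv[:,:,2]>170)).astype(np.uint8); m[:120]=0;m[235:]=0;m[:,:265]=0;m[:,415:]=0
c=max(cv2.findContours(m,0,2)[0],key=cv2.contourArea); r=cv2.minAreaRect(c)
b=ray(cv2.boxPoints(r),8)[:,:2]; print("corners",b.round(1).tolist(),"centre",b.mean(0).round(1),[np.linalg.norm(b[i]-b[i-1]).round(1) for i in range(4)])
for k,(lo,hi) in RNG.items():
    mm=cv2.inRange(hsv,lo,hi); mm[m.shape[0]-1]=0; mm[:125]=0;mm[230:]=0;mm[:,:270]=0;mm[:,:]*=1;mm[:,412:]=0
    n,l,s,ce=cv2.connectedComponentsWithStats(mm)
    i=1+np.argmax(s[1:,4]); p=np.argwhere(l==i)[:,::-1].astype(np.float32)
    w=ray(p,100)[:,:2]; d=np.linalg.svd(w-w.mean(0))[2][0]; print(k,s[i],w.mean(0).round(1),d.round(3),np.ptp((w-w.mean(0))@d).round(1))
cr=cv2.resize(im[120:235,265:415],None,fx=5,fy=5,interpolation=cv2.INTER_CUBIC); cv2.imwrite("pics/crop.png",cr)
E
```

```text
corners [[463.7, 192.0], [732.7, 156.5], [671.8, -265.9], [404.7, -223.1]] centre [568.2 -35.1] [np.float64(419.3), np.float64(271.3), np.float64(426.8), np.float64(270.5)]
blue [370 190  10  16  45] [ 489.  -138.4] [-0.854  0.521] 54.9
green [333 185  10  15  43] [502.2 -22.6] [-0.898  0.44 ] 50.4
yellow [296 178   8  16  45] [519.6  95.2] [-0.928  0.372] 51.8
```

View pics/crop.png

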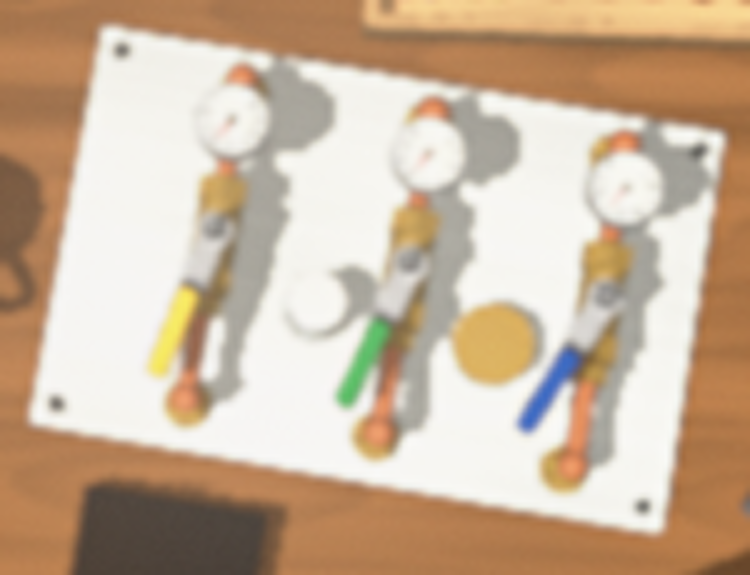

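The crop confirms which valve is which. The stem screws are at about (307.8,165.6), (346.8,172.4) and (386,178.4), and all the levers are partly open to the left of their pipes. The plate measures 271×423 mm, close enough to the given size. I'll close the gripper, hover over the plate and check with the wrist camera.

```bash
cat >> h.py <<'E'
YAW=-0.147
def frame(a):   # tool down, tool x = push direction, tool y opposite to lever, lever world angle a
    c,s=np.cos(a),np.sin(a)
    q=R.from_matrix(np.array([[s,-c,0],[-c,-s,0],[0,0,-1.]]).T).as_quat(); return np.array([q[3],*q[:3]])
def wrist():
    H=np.array(camera_info("wrist")["hand_eye"]); q=current_tool_rot(); p=np.array(current_eef_pos())
    M=R.from_quat([*q[1:],q[0]]).as_matrix(); i=dict(camera_info("wrist"))
    i["position"]=p+M@H[:3,3]; r=R.from_matrix(M@H[:3,:3]).as_quat(); i["orientation"]=np.array([r[3],*r[:3]])
    return camera("wrist")[:,:,::-1].copy(),i
E
python3 - <<'E'
from h import *
st=ray([(307.8,165.6),(346.8,172.4),(386,178.4)],98)[:,:2]; print("stems y,g,b",st.round(1).tolist(),np.linalg.norm(np.diff(st,axis=0),axis=1))
print(camera_info("wrist")["hand_eye"])
set_gripper(0.0)
movep([470,-70,330],frame(np.radians(115)))
im,i=wrist(); cv2.imwrite("pics/w1.png",im); import pickle; pickle.dump(i,open("w1.pkl","wb"))
hsv=cv2.cvtColor(im,cv2.COLOR_BGR2HSV)
for k,(lo,hi) in RNG.items():
    n,l,s,ce=cv2.connectedComponentsWithStats(cv2.inRange(hsv,lo,hi)); j=1+np.argmax(s[1:,4]); p=np.argwhere(l==j)[:,::-1]
    w=ray(p,106,i)[:,:2]; d=np.linalg.svd(w-w.mean(0),full_matrices=False)[2][0]; print(k,s[j],w.mean(0).round(1),d.round(3),np.ptp((w-w.mean(0))@d).round(1))
print(current_time(),current_joint_positions())
E
```

```text
stems y,g,b [[581.8, 72.1], [563.9, -50.5], [548.7, -173.4]] [123.85032496 123.868401  ]
[[-5.52596097e-04 -9.47193378e-01 -3.20662437e-01  8.16364549e+01]
 [ 9.99999559e-01 -2.80083328e-04 -8.95966430e-04  5.02130833e-02]
 [ 7.58841267e-04 -3.20662791e-01  9.47193116e-01 -1.43283703e+02]
 [ 0.00000000e+00  0.00000000e+00  0.00000000e+00  1.00000000e+00]]
blue [ 593  300   47   58 1070] [ 443.5 -497.2] [-0.778 -0.628] 88.7
green [264  96  48  46 736] [500.1 -21.7] [-0.914  0.406] 57.7
yellow [158  23  45  54 803] [517.2  95.1] [-0.95   0.313] 57.9
2.6583 [-3.10990283e-01  1.87992836e-01  1.46361862e+00 -2.01852152e-04
  1.49052956e+00  8.24833946e-01]
```

View pics/w1.png

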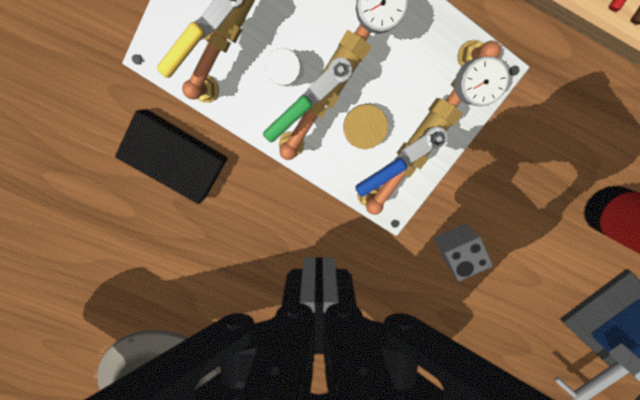

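The wrist picture shows the blue sleeve at about (358–406, 157–195) with its stem at (437,138), and the green stem at (342,69). My colour mask had picked the blue tool at the right, so I'm restricting it to the lever.

```bash
python3 - <<'E'
from h import *
import pickle; i=pickle.load(open("w1.pkl","rb")); im=cv2.imread("pics/w1.png"); hsv=cv2.cvtColor(im,cv2.COLOR_BGR2HSV)
st=ray([(342,69),(437,138)],98,i)[:,:2]; print("stems g,b",st.round(1).tolist())
for k,(lo,hi) in RNG.items():
    m=cv2.inRange(hsv,lo,hi); m[:,450:]=0; m[210:]=0
    n,l,s,ce=cv2.connectedComponentsWithStats(m); j=1+np.argmax(s[1:,4]); p=np.argwhere(l==j)[:,::-1]
    w=ray(p,106,i)[:,:2]; c=w.mean(0); d=np.linalg.svd(w-c,full_matrices=False)[2][0]; d*=-np.sign(d[0])
    a=np.arctan2(d[1],d[0]); print(k,c.round(1),a.round(3),"open",(a-(YAW+np.pi/2)).round(3),"len,wid",np.ptp((w-c)@d).round(1),np.ptp((w-c)@[-d[1],d[0]]).round(1),"stem est",(c-72*d).round(1))
E
```

```text
stems g,b [[565.6, -51.5], [546.7, -171.7]]
blue [ 486.3 -136. ] 2.614 open 1.19 len,wid 57.8 14.0 stem est [ 548.5 -172.3]
green [500.1 -21.7] 2.724 open 1.3 len,wid 57.7 13.2 stem est [565.9 -51. ]
yellow [517.2  95.1] 2.823 open 1.399 len,wid 57.9 14.8 stem est [585.6  72.5]
```

The wrist and top estimates agree to about 2 mm: blue stem (548,−172.5), yellow stem (584,72.4). Now I'll push the blue lever: touch it lightly, follow the arc, then push to the stop with a force threshold.

```bash
cat >> h.py <<'E'
SHUT=YAW+np.pi/2; Z=90
def pt(stem,a,off,r=70,z=Z):
    d=np.array([np.cos(a),np.sin(a)]); n=np.array([d[1],-d[0]])
    return [*(np.array(stem)+r*d-off*n),z]
def F(a): return round(float(np.dot(current_ft_force()[:2],[np.sin(a),-np.cos(a)])),1)
def push(stem,a0):
    movep(pt(stem,a0,38,z=180),frame(a0)); move_l(pt(stem,a0,38))
    hit=move_l(pt(stem,a0,8),feed=25,threshold=2.5)
    p=np.array(current_eef_pos())[:2]-stem; off=-(p@[np.sin(a0),-np.cos(a0)]); print("contact",hit,"off",off.round(1),"F",F(a0))
    if not hit or not 11<off<27: raise SystemExit("unexpected contact")
    for a in np.linspace(a0,SHUT+0.12,8)[1:]:
        if move_l(pt(stem,a,off),frame(a),feed=50,threshold=15): print("stopped early at",a-SHUT,current_ft_force()); raise SystemExit
        print("a",round(a-SHUT,2),"F",F(a))
    hit=move_l(pt(stem,SHUT,off-12),frame(SHUT),feed=20,threshold=8)
    p=np.array(current_eef_pos())[:2]-stem; print("end",hit,"off",-(p@[np.sin(SHUT),-np.cos(SHUT)]).round(1),"F",F(SHUT),"t",current_time())
E
python3 - <<'E'
from h import *
push(np.array([548,-172.5]),2.614)
E
```

```text
contact True off 17.6 F -0.5
a 1.04 F -2.1
a 0.88 F -1.4
a 0.73 F -2.2
a 0.58 F -1.6
a 0.43 F -1.3
a 0.27 F -0.7
a 0.12 F -0.8
end True off 19.1 F -0.2 t 8.1417
```

```bash
python3 - <<'E'
from h import *
s=np.array([548,-172.5])
for k in range(2):
    hit=move_l(pt(s,SHUT,10),feed=12,threshold=12); p=np.array(current_eef_pos())[:2]-s
    print(hit,"off",-(p@[np.sin(SHUT),-np.cos(SHUT)]).round(2),"F",F(SHUT)); dwell(.1); print(F(SHUT))
move_l(pt(s,SHUT,45)); move_l(pt(s,SHUT,110,z=230))
im,i=wrist(); cv2.imwrite("pics/w2.png",im)
m=cv2.inRange(cv2.cvtColor(im,cv2.COLOR_BGR2HSV),*RNG['blue'])
n,l,st,ce=cv2.connectedComponentsWithStats(m)
for j in range(1,n):
    if st[j,4]<300: continue
    w=ray(np.argwhere(l==j)[:,::-1],106,i)[:,:2]; c=w.mean(0); d=np.linalg.svd(w-c,full_matrices=False)[2][0]; d*=np.sign(d[1])
    print(st[j],c.round(1),"open",(np.arctan2(d[1],d[0])-SHUT).round(3),"len",np.ptp((w-c)@d).round(1),"stem",(c-72*d).round(1))
print(current_time())
E
```

```text
True off 19.29 F 0.5
-0.9
True off 19.42 F -0.7
-0.7
[ 286   23   87   28 1903] [ 557.  -102.3] open -0.001 len 58.3 stem [ 546.3 -173.5]
10.7917
```

View pics/w2.png

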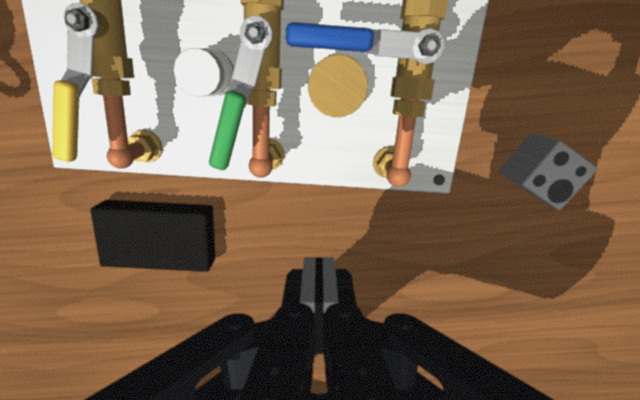

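Blue is shut: the sleeve at (287–372, 37) lies square across its pipe, measured opening about 0, and it didn't move on two further pushes against the stop. Green, jar and tin are where they were. Next is yellow.

```bash
python3 - <<'E'
from h import *
s=np.array([584,72.4])
push(s,2.823)
for k in range(2):
    hit=move_l(pt(s,SHUT,10),feed=12,threshold=12); p=np.array(current_eef_pos())[:2]-s
    print(hit,"off",-(p@[np.sin(SHUT),-np.cos(SHUT)]).round(2),"F",F(SHUT))
move_l(pt(s,SHUT,45)); move_l(pt([566,-51],SHUT,140,r=20,z=290))
im,i=wrist(); cv2.imwrite("pics/w3.png",im)
for k in('yellow','blue','green'):
  n,l,st,ce=cv2.connectedComponentsWithStats(cv2.inRange(cv2.cvtColor(im,cv2.COLOR_BGR2HSV),*RNG[k]))
  for j in range(1,n):
    if st[j,4]<300: continue
    w=ray(np.argwhere(l==j)[:,::-1],106,i)[:,:2]; c=w.mean(0); d=np.linalg.svd(w-c,full_matrices=False)[2][0]; d*=np.sign(d[1])
    print(k,st[j],c.round(1),"open",(np.arctan2(d[1],d[0])-SHUT).round(3),"len",np.ptp((w-c)@d).round(1),"stem",(c-72*d).round(1))
print(current_time())
E
```

```text
contact True off 14.9 F -0.0
a 1.22 F -2.0
a 1.03 F -3.2
a 0.85 F -2.4
a 0.67 F -1.8
a 0.49 F -2.8
a 0.3 F -2.2
a 0.12 F -2.2
end True off 19.7 F -0.1 t 16.7083
True off 19.87 F 0.3
True off 19.99 F -0.4
blue [ 384    0   74   26 1381] [ 556.8 -101.4] open 0.002 len 59.1 stem [ 546.4 -172.7]
green [ 309   58   35   68 1036] [500.2 -21.8] open 1.3 len 58.2 stem [566. -51.]
20.0667
```

View pics/w3.png

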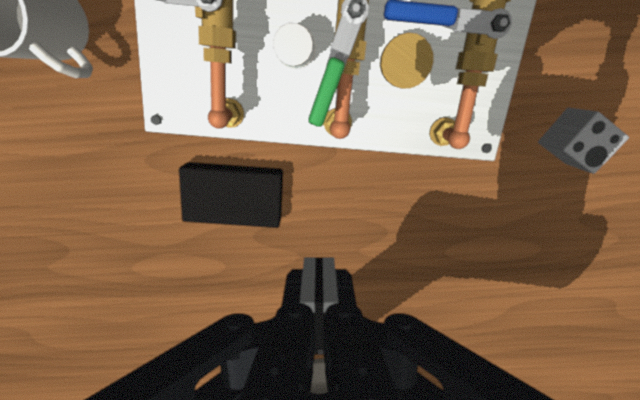

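Yellow's sleeve is just out of view at the top; only its steel arm shows, at (190,2). I'll back off for a proper look.

```bash
python3 - <<'E'
from h import *
move_l(pt([584,72],SHUT,150,r=50,z=270))
im,i=wrist(); cv2.imwrite("pics/w4.png",im)
for k in('yellow','blue','green'):
  n,l,st,ce=cv2.connectedComponentsWithStats(cv2.inRange(cv2.cvtColor(im,cv2.COLOR_BGR2HSV),*RNG[k]))
  for j in range(1,n):
    if st[j,4]<300: continue
    w=ray(np.argwhere(l==j)[:,::-1],106,i)[:,:2]; c=w.mean(0); d=np.linalg.svd(w-c,full_matrices=False)[2][0]; d*=np.sign(d[1])
    print(k,st[j],c.round(1),"open",(np.arctan2(d[1],d[0])-SHUT).round(3),"len",np.ptp((w-c)@d).round(1),"stem",(c-72*d).round(1))
cv2.imwrite("pics/top1.png",camera("top")[:,:,::-1])
print(current_time())
E
```

```text
blue [ 586    0   54   26 1069] [557.9 -91.6] open -0.033 len 43.5 stem [ 545.  -162.5]
green [ 485   62   51   72 1347] [500.1 -19.3] open 1.296 len 58.7 stem [565.8 -48.7]
21.3583
```

View pics/w4.png

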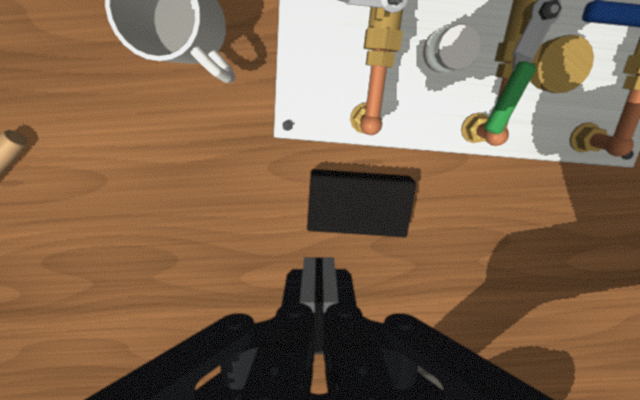

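Still cut off at the top edge (350–400, 2). I moved the wrong way: the camera needs to go forward.

```bash
python3 - <<'E'
from h import *
move_l(pt([584,72],SHUT,80,r=20,z=290))
im,i=wrist(); cv2.imwrite("pics/w5.png",im)
for k in('yellow','blue','green'):
  n,l,st,ce=cv2.connectedComponentsWithStats(cv2.inRange(cv2.cvtColor(im,cv2.COLOR_BGR2HSV),*RNG[k]))
  for j in range(1,n):
    if st[j,4]<300: continue
    w=ray(np.argwhere(l==j)[:,::-1],106,i)[:,:2]; c=w.mean(0); d=np.linalg.svd(w-c,full_matrices=False)[2][0]; d*=np.sign(d[1])
    print(k,st[j],c.round(1),"open",(np.arctan2(d[1],d[0])-SHUT).round(3),"len",np.ptp((w-c)@d).round(1),"stem",(c-72*d).round(1))
print(current_time())
E
```

```text
yellow [229  64  70  23 980] [593.3 143.4] open -0.016 len 59.3 stem [581.7  72.4]
blue [ 510   91   70   21 1047] [ 557.5 -100.3] open 0.011 len 60.6 stem [ 547.8 -171.6]
green [430 139  39  60 927] [500.7 -19.9] open 1.312 len 58.2 stem [566.9 -48.4]
22.0833
```

View pics/w5.png

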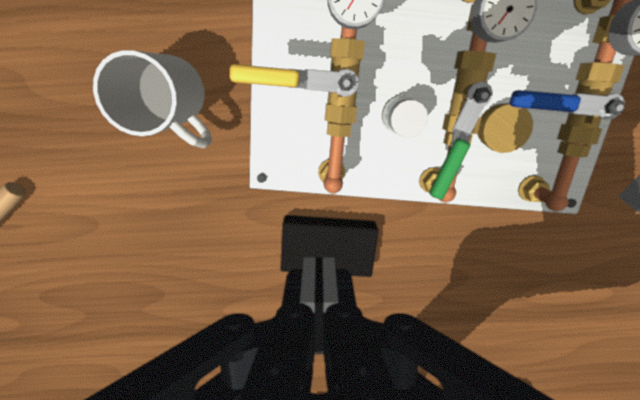

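Both levers are square across their pipes: yellow at (230–298, 76), blue at (511–578, 100). Each took more than 12 N at the stop without moving further. Green is still at 1.30 rad, the loose items haven't moved, and the robot is clear of everything.

```bash
python3 -c "
from plant import *
print(hand_in())"
```

```text
the job is handed in; nothing more can be done
None
```

The blue oxygen lever and then the yellow gas lever were pushed to their stops, square across their pipes within the camera's accuracy (about 0.02 rad); the green lever and loose items near the levers stayed put in the pictures, and the job was handed in at about 22 s.

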